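# Seat the three sections of a sawn dental model in order

## Robot

A 6-joint arm with a two-finger parallel gripper is mounted at the origin on a cart in front of the work surface, level with it; the furniture and walls round the work are solid. World frame = base frame: x ahead of the robot, y to its left, z up, the work surface at z = 0. Lengths are in m, angles in rad, forces in N, time in s.
With the tool pointing down it reaches from about 0.325 to 0.775 m from the base axis. Payload 5.5 kg.
Tool frame: the origin (TCP) lies on the centre line of the jaws, within the pads' length; the fingertips stand tips_ahead ahead of it and the grasp point (between the pads) lies 5 mm behind it (tips_ahead is the distance from the TCP to the fingertips, in m); z points along the fingers, y is the line along which they close (so a half turn about z gives the same grasp; the last joint's range is limited). The gripper opens to 88 mm and grips with 3 to 60 N. Pads are 20 mm wide; open, the fingers measure 115 mm over their backs; the gripper's body (75 mm by 178 mm) begins 61 mm behind the grasp point.
Start: joints at [-1.237, 0.091, 1.231, -0, 1.82, -0.057], TCP at [0.229, -0.555, 0.237] pointing down, gripper open.
Joint ranges: [-2.87, 2.87], [-0.86, 2.18], [0.17, 2.46], [-1.51, 4.65], [0.06, 2.69], [-2.65, 2.65]. Speed limits (rad/s): [2.57, 2.57, 3.01, 3.14, 3.14, 3.14].

## Interface

Orientations are given as [roll, pitch, yaw] about the fixed x, y, z axes, in that order (R = Rz(yaw) Ry(pitch) Rx(roll)).
In Python, from rig import state, read_camera, camera_params, finish_job, tips_ahead gives the robot as it stands.
- The arm moves only by the tool send_rows, never from a script. Its argument "rows" is text: rows parted by semicolons, each of 5 numbers parted by spaces: the closure, from -1 (fully open) to 1 (shut), then the shift along the world's x, y, z in cm, then the turn about the world's z in degrees. In form: gripper tx ty tz spin; .... A call has 1 to 8 rows; each row shifts and turns the commanded pose from where the row before left it; what a row does not reach is not made up. A row lasts 1/12 s, in which the tool goes at most 41.7 mm and 7.16 degrees, less where a joint would pass 70% of its speed; a pose out of reach is approached as far as the arm can. A call with a gripper value outside its range is refused whole. The fingers move at their own pace and stop on an object; the grip force is fixed at half the most. Time passes only in rows, so rows that do not move let the fingers close. It gives the time, the measured TCP pose, the force, the opening and the grip force at its end, in the units of the state.
- state(): the state, without advancing time (a new reading comes with each control period).
- read_camera(name): name is "side" or "top"; returns the picture (400x640x3 uint8, red, green, blue); there is no depth.
- camera_params(name): a dict with "fovy" (degrees; the focal length in pixels is half the picture's height over the tangent of half this angle, whatever the lens; pixels are square), "cx", "cy" (the principal point, pixels), "rvec" (rotation vector, rad) and "tvec" (3), from world to camera coordinates, as OpenCV has them. Camera axes: x right, y down, z forward; pixel columns grow to the right and rows downward; lengths in m; the calibration is good to about 2 mm. A picture is of the moment at which its call begins. camera_params takes no time and is no camera call.
- finish_job(): hands the job in; it is judged then, once.
The state is a dict: "time": time; "joint_positions": joint angles; "qd": joint speeds; "tau": joint torques, N m; "tool_pos": TCP position; "tool_rot": TCP orientation; "ft_force": force on the tool from outside, world axes, zero at the start; "torque": the same for the moment, N m; "width": opening from 0.0 (shut) to 1.0 (fully open); "grip_force": force on a finger pad.
Only numpy, scipy, OpenCV 4.12 (cv2) and the standard library are available. Lean on these libraries where they do the work, as an engineer would, in place of code of your own. Each camera call takes 0.05 s, during which the arm holds its last target. There are 200 camera calls.

## Task

The sawn dental model on its grey pin plate has just been put back together loosely: its three stone sections still stand a few millimetres up on their brass pins. Press each one down with your fingertips, gently, until it sits fully home on the plate, working round the arch in this order: first the side section whose teeth are all whole, then the front section, and last the side section with the prepared stump, so that no neighbour slides past its trimmed edge once it is down. Only press, never pinch, lift or pull anything; keep off the stump itself, leave the model standing where it is and do not disturb the things around it.

Things in the scene. Friction and masses are not known exactly. Their poses are not given: they have to be found in the camera images.
- model: The sawn model, loose on the bench, 0.4 kg: grey plastic pin plate 69 (x) x 74 (y) x 14 mm carrying a horseshoe arch of tan dental stone sawn into three sections. Origin: centre of the plate's underside; z up; front teeth at -x, open back of the arch at +x, whole side section at +y, section with the stump at -y. Arch 15 mm wide, 67 mm over both sides. It may stand at any yaw.
- sec_whole (a joint): Side section at the model's +y, with two premolars and two molars, all whole crowns; 35 mm long, 15 mm wide, 17 mm high; value: how far it stands up off the plate (m), 0 fully home, 0.004 to 0.007 at the start; a tight sliding fit on two pins: about 4 N straight down moves it, it stays where left and stops firmly at 0.
- sec_front (a joint): Front section, the curved one, with four incisors and two canines, spanning the model's middle line; 17 mm high; value: how far it stands up off the plate (m), 0 fully home, 0.004 to 0.007 at the start; a tight sliding fit on two pins: about 4 N straight down moves it, it stays where left and stops firmly at 0.
- sec_stump (a joint): Side section at the model's -y, with two premolars, the prepared stump and one whole molar behind it at the open end of the arch; 35 mm long, 15 mm wide, 17 mm high; value: how far it stands up off the plate (m), 0 fully home, 0.004 to 0.007 at the start; a tight sliding fit on two pins: about 4 N straight down moves it, it stays where left and stops firmly at 0.
- spot_whole (a point): Point on top of the whole side section between its two molars, at the height of the cusps; a good place to press. It moves with the section: 31 mm above the bench when home. The stone chips above 45 N, so come down slowly, about 15 to 20 mm/s, and stop at 9 N or so: 4 N is the sliding fit, the rise after it is the seat. Model frame about (+7, +25) mm; 24 mm from the saw cut to the front section.
- spot_front (a point): Point on the cutting edges of the two middle incisors of the front section; a good place to press. 31 mm above the bench when home. Model frame about (-29, 0) mm; about 22 mm from either saw cut.
- spot_stump (a point): Point on top of the whole molar behind the stump on the third section; a good place to press. 31 mm above the bench when home. Model frame about (+12, -26) mm.
- stump: The prepared stump: a low tapered peg of stone, 6 mm thick, standing in a trimmed trench between the premolars and the molar of the third section; its top is about 4 mm lower than the teeth beside it. Its origin is that of its section, not the stump: the stump's axis is at model frame (+2, -25) mm.
- opposing_cast: Bystander: uncut one-piece tan stone cast of the other jaw, 62 x 70 x 29 mm, origin under its centre.
- bur_stand: Bystander: aluminium block with upright burs, 32 x 85 x 46 mm, origin under its centre.
- dish: Bystander: white octagonal mixing dish, 43 mm wide, 26 mm high, origin under its centre.
- fine_tweezers: Bystander: steel tweezers lying flat, 130 x 15 x 10 mm, near the front edge of the bench, origin under the middle.
- lacquer_bottle: Bystander: small bottle with a tall black cap, 31 mm thick, 79 mm high, origin under its centre.
- felt_disc: Bystander: felt polishing wheel lying flat close behind the open end of the arch, 38 mm across, 13 mm high, origin under its centre.

How it is judged:
On the way, in this order (a step that is already met when the one before it is completed fails the run):
1. the fingers press the whole side section home (within 1 mm of its seat) (value of joint sec_whole below 0.001 m and contact force between the fingers and sec_whole above 0.3 N), for 0.05 s.
2. the fingers press the front section home (value of joint sec_front below 0.001 m and contact force between the fingers and sec_front above 0.3 N), for 0.05 s.
3. the fingers press the section with the stump home (value of joint sec_stump below 0.001 m and contact force between the fingers and sec_stump above 0.3 N), for 0.05 s.
At the end, for the whole second after the job is handed in: All three sections are home on the plate (each within 1 mm of its seat), and the model rests flat on the bench within 15 mm of where it stood (value of joint each of sec_whole, sec_front, sec_stump below 0.001 m and distance of model from where it was at the start of the episode below 0.015 m and angle between model's own z axis and vertical below 0.03 rad and linear speed of model below 0.01 m/s); the robot touches nothing.
It fails at once if a section is home before the one that comes before it in the order (whole side, front, stump side) ((value of joint sec_front below 0.0015 m and value of joint sec_whole above 0.0025 m) or (value of joint sec_stump below 0.0015 m and value of joint any of sec_front, sec_whole above 0.0025 m)).
It fails at once if the fingers press on the prepared stump (contact force between the fingers and stump above 1 N).
It fails at once if a section is pulled up off the plate, or the model is lifted, tipped or shoved more than 15 mm (value of joint any of sec_whole, sec_front, sec_stump above 0.0095 m or height (world z) of model above 0.006 m or angle between model's own z axis and vertical above 0.12 rad or distance of model from where it was at the start of the episode above 0.015 m).
It fails at once if the model is pressed hard (over 45 N) (contact force between the fingers and model above 45 N).
It fails at once if a thing standing round the model is moved by more than 15 mm (distance of any of opposing_cast, bur_stand, dish, fine_tweezers, lacquer_bottle, felt_disc from where it was at the start of the episode above 0.015 m).
It also fails if it takes over 42 s, if anything falls off the work surface, if the arm or the gripper's body presses on something with over 40 N, if the wrist force passes 120 N, or if a joint passes its speed limit or range.

## Working session

There is one attempt and no reset: what is moved stays moved. The work goes in short steps, Python scripts to look and compute and a tool call to move; the robot and the scene stay as the last step left them, time stands still between calls to the robot, and variables do not carry over. Pictures are saved under pics/ and viewed, at most 10 in all, crops included, and the job is handed in when it is done.

Besides the shell and the picture viewer there is one more tool, called after "Call:" as name(argument=value, ...), one argument or row to a line, values as JSON. send_rows: Moves the arm, as the interface text tells. Its arguments: {"type":"object","properties":{"rows":{"type":"string"}},"required":["rows"]}

```bash
mkdir -p pics; cat > h.py <<'E'
import numpy as np,cv2
from rig import *
def P(n):
    p=camera_params(n); f=200/np.tan(np.radians(p['fovy'])/2)
    return np.array([[f,0,p['cx']],[0,f,p['cy']],[0,0,1]]),cv2.Rodrigues(np.array(p['rvec'],float))[0],np.array(p['tvec'],float)
def ray(n,u,v,z):
    K,R,t=P(n); d=R.T@np.linalg.solve(K,[u,v,1]); c=-R.T@t
    return c+d*(z-c[2])/d[2]
def proj(n,X):
    K,R,t=P(n); q=K@(R@np.array(X)+t); return q[:2]/q[2]
E
python3 - <<'E'
from h import *
for n in('top','side'):
    cv2.imwrite(f'pics/{n}0.png',read_camera(n)[:,:,::-1]); p=camera_params(n); K,R,t=P(n); print(n,p,-R.T@t)
print(tips_ahead,state())
E
```

```text
top {'fovy': 42.01156415653615, 'cx': 322.32789081203464, 'cy': 198.94871710199078, 'rvec': array([ 2.20579639, -2.20017084,  0.08912006]), 'tvec': array([0.17757564, 0.50978987, 1.0035768 ])} [0.45039842 0.2020438  1.02708557]
side {'fovy': 53.35349133918988, 'cx': 311.9459633997083, 'cy': 193.23646949297526, 'rvec': array([ 0.79460538, -2.48205279,  1.18021025]), 'tvec': array([0.5370976 , 0.13495152, 0.8067503 ])} [0.10805118 0.74974789 0.61946334]
0.014 {'time': 0.1, 'joint_positions': array([-1.23665792e+00,  9.17917911e-02,  1.23174993e+00, -4.85113912e-06,
        1.81981413e+00, -5.66885564e-02]), 'qd': array([-0.0008195 ,  0.00095663, -0.00250863, -0.0009375 ,  0.00084639,
        0.00106075]), 'tau': array([ 3.53902702e-03, -4.47854733e+01, -4.07570672e+01,  7.00424798e-02,
        2.84487050e-02, -1.09950802e-04]), 'tool_pos': array([ 0.22849539, -0.55452556,  0.23562379]), 'tool_rot': array([-3.13983202e+00, -9.52033303e-05,  3.90825685e-01]), 'ft_force': array([ 0.78218069, -0.46737352, -0.09540767]), 'torque': array([ 0.01897219, -0.02939551,  0.00999013]), 'grip_force': 0.0, 'width': 1.000053757283252}
```

View pics/top0.png

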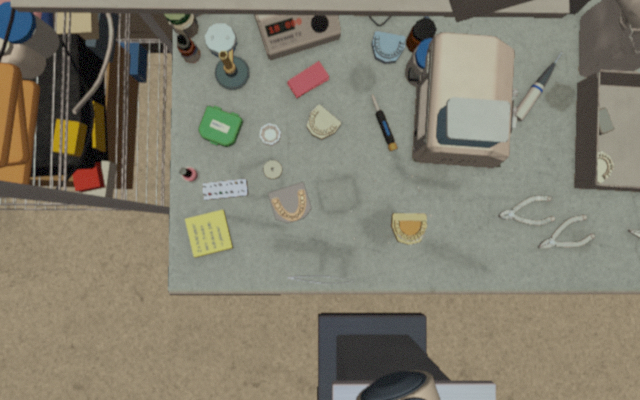

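View pics/side0.png

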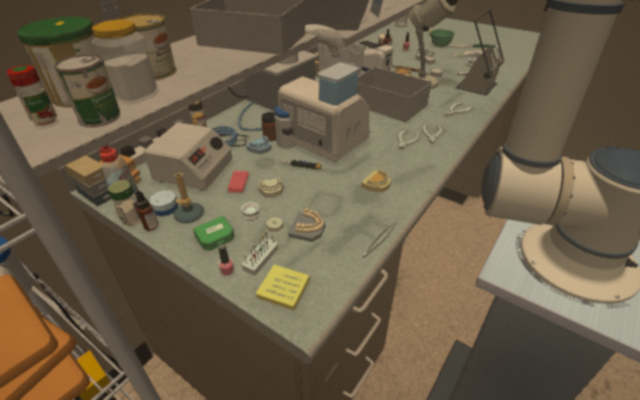

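Top view: model near (290,203) with the felt disc at (272,169) and bur stand at (225,189). In the side view the model is near (308,222). Next I'll enlarge both.

```bash
python3 - <<'E'
from h import *
a=cv2.imread('pics/top0.png')[155:230,245:335]; b=cv2.imread('pics/side0.png')[195:250,270:340]
a=cv2.resize(a,None,fx=8,fy=8,interpolation=2); b=cv2.resize(b,None,fx=10,fy=10,interpolation=2)
for im,s,u0,v0 in((a,8,245,155),(b,10,270,195)):
    for k in range(0,im.shape[1]//s,10): cv2.putText(im,str(u0+k),(k*s,10),0,.4,(0,0,255)); cv2.line(im,(k*s,0),(k*s,im.shape[0]),(0,0,255),1) 
    for k in range(0,im.shape[0]//s,10): cv2.putText(im,str(v0+k),(0,k*s+10),0,.4,(0,0,255)); cv2.line(im,(0,k*s),(im.shape[1],k*s),(0,0,255),1) 
cv2.imwrite('pics/ta.png',a);cv2.imwrite('pics/sa.png',b)
E
```

```text
(no output)
```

View pics/ta.png

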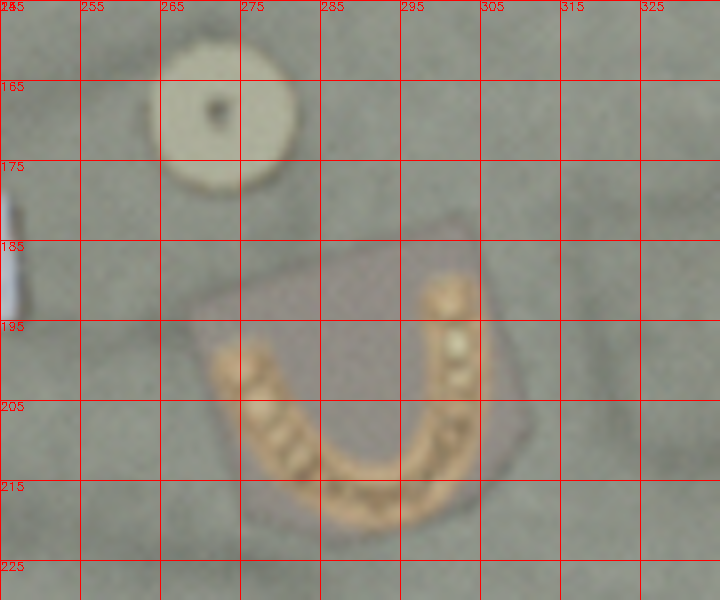

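View pics/sa.png

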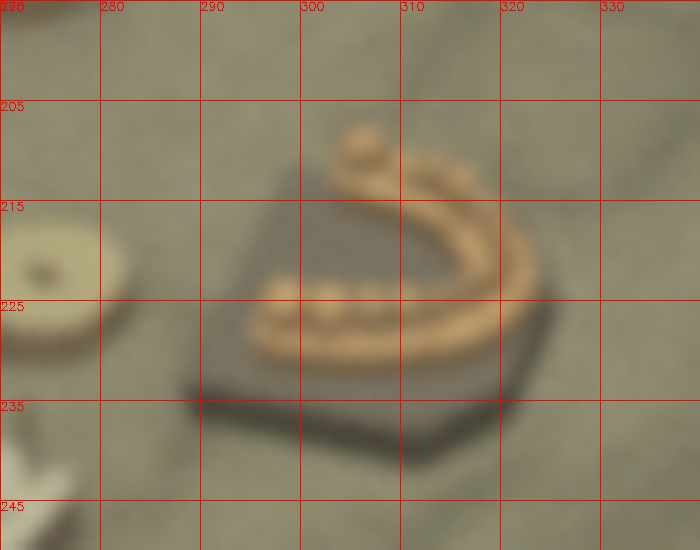

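Top crop: plate back corners at (268.5,192.5) and (303.5,181.5). Whole side is on the left with molars at (275,200.5) and (277,205.5), incisor edge at about (291.5,217). The rear molar on the stump side is at (301,192.5) and the stump near (302,198). In the side view that molar is at (306,208).

```bash
python3 - <<'E'
from h import *
L=ray('top',268.5,192.5,.014)[:2];R=ray('top',303.5,181.5,.014)[:2]
print('corners',L,R,np.linalg.norm(L-R)); d=L-R; print('yaw edge',np.degrees(np.arctan2(-d[0],d[1])))
M=np.array([[7,25],[-29,0],[12,-26],[2,-25],[34.5,37],[34.5,-37]])/1e3
px=[(276,203),(291.5,217),(301,192.5),(302,198),(268.5,192.5),(303.5,181.5)]
z=[.036,.036,.036,.032,.014,.014]
W=np.array([ray('top',*p,h)[:2] for p,h in zip(px,z)])
print(W.round(4))
for idx in([0,1,2,3],[0,1,2,3,4,5]):
    m=M[idx];w=W[idx];a=m-m.mean(0);b=w-w.mean(0)
    y=np.arctan2((a[:,0]*b[:,1]-a[:,1]*b[:,0]).sum(),(a*b).sum());Rm=np.array([[np.cos(y),-np.sin(y)],[np.sin(y),np.cos(y)]])
    t=w.mean(0)-Rm@m.mean(0); print(np.degrees(y),t,((M@Rm.T+t)-W).round(4).tolist()); S=M@Rm.T+t; print(S.round(4).tolist())
for i in range(4): print(proj('side',[*S[i],z[i]]).round(1),proj('top',[*S[i],z[i]]).round(1))
print('felt',ray('top',272.5,169,.013),'bur',ray('top',225,189,.046),'bottle',ray('top',188,174,.079))
print('side fits',[ray('side',*p,.036).round(4).tolist() for p in((298.5,223.5),(302.5,224.5),(306,208))])
E
```

```text
corners [0.52149196 0.2836832 ] [0.54324269 0.21571237] 0.0713661532163194
yaw edge 17.74472044715164
[[0.5    0.2675]
 [0.4734 0.2379]
 [0.5202 0.2201]
 [0.5099 0.2182]
 [0.5215 0.2837]
 [0.5432 0.2157]]
14.366104945840076 [0.50119802 0.24273268] [[0.0018, 0.0012], [-0.0003, -0.0024], [-0.0009, 0.0004], [-0.0006, 0.0008], [0.0039, 0.0035], [0.0006, -0.0003]]
[[0.5018, 0.2687], [0.4731, 0.2355], [0.5193, 0.2205], [0.5093, 0.219], [0.5254, 0.2871], [0.5438, 0.2154]]
15.41394825315378 [0.50041859 0.24200099] [[0.0005, 0.0004], [-0.001, -0.0036], [-0.0013, 0.0], [-0.0009, 0.0002], [0.0024, 0.0032], [0.0003, -0.0002]]
[[0.5005, 0.268], [0.4725, 0.2343], [0.5189, 0.2201], [0.509, 0.2184], [0.5238, 0.2868], [0.5435, 0.2155]]
[299.8 224. ] [275.8 202.7]
[319.6 220.3] [293.4 217.5]
[306.2 208.7] [301.  193.2]
[310.3 211.3] [301.9 198.5]
felt [0.56759319 0.27633025 0.013     ] bur [0.5255602  0.36281809 0.046     ] bottle [0.55013265 0.42475388 0.079     ]
side fits [[0.5037, 0.2683, 0.036], [0.4948, 0.2659, 0.036], [0.5207, 0.2186, 0.036]]
```

Model centre is about (0.5005, 0.242) with yaw about 15.5°. Next I close the fingers and cross over high up.

Call:
send_rows(
  rows="1 1.1 3.4 0 -1; 1 1.1 3.4 0 -1; 1 1.1 3.4 0 -1; 1 1.1 3.4 0 -1; 1 1.1 3.4 0 -1; 1 1.1 3.4 0 -1; 1 1.1 3.4 0 -1; 1 1.1 3.4 0 0",
)

```text
time: 0.77
tool_pos: [0.3165, -0.2811, 0.2362]
tool_rot: [-3.141, 0.0, 0.267]
ft_force: [1.7, -0.2, 0.2]
width: 0.433
grip_force: 0.0
```

Call:
send_rows(
  rows="1 1.1 3.4 0 0; 1 1.1 3.4 0 0; 1 1.1 3.4 0 0; 1 1.1 3.4 0 0; 1 1.1 3.4 0 0; 1 1.1 3.4 0 0; 1 1.1 3.4 0 0; 1 1.1 3.4 0 0",
)

```text
time: 1.43
tool_pos: [0.4045, -0.009, 0.2364]
tool_rot: [3.141, -0.0, 0.269]
ft_force: [0.7, -0.5, 0.2]
width: 0.009
grip_force: 0.0
```

Call:
send_rows(
  rows="1 1.1 3.4 0 0; 1 1.1 3.4 0 0; 1 1.1 3.4 0 0; 1 1.1 3.4 0 0; 1 1.1 3.4 0 0; 1 1.1 3.4 0 0; 1 1.1 3.4 0 0; 1 0 0 0 0",
)

```text
time: 2.1
tool_pos: [0.4817, 0.232, 0.2341]
tool_rot: [-3.14, 0.003, 0.273]
ft_force: [1.1, 0.8, -0.7]
width: 0.004
grip_force: 0.0
```

Call:
send_rows(
  rows="1 1.0 1.8 0 0; 1 0.9 1.8 0 0; 1 0 0 -3 0; 1 0 0 -3 0; 1 0 0 -3 0; 1 0 0 -3 0; 1 0 0 -2 0; 1 0 0 0 0",
)

```text
time: 2.77
tool_pos: [0.4977, 0.2615, 0.0903]
tool_rot: [3.14, 0.01, 0.268]
ft_force: [-0.3, 0.7, -0.3]
width: 0.008
grip_force: 0.0
```

```bash
python3 - <<'E'
from h import *
p=state()['tool_pos'];print(p,state()['ft_force'])
tip=[p[0],p[1],p[2]-.014]; print(proj('side',tip),proj('top',tip))
b=read_camera('side')[:,:,::-1][165:245,260:350]; cv2.imwrite('pics/s1.png',cv2.resize(b,None,fx=7,fy=7,interpolation=2))
E
```

```text
[0.49766682 0.26154111 0.09031296] [-0.29192895  0.69285112 -0.28337313]
[302.09001896 208.61721817] [277.81932388 203.16892245]
```

View pics/s1.png

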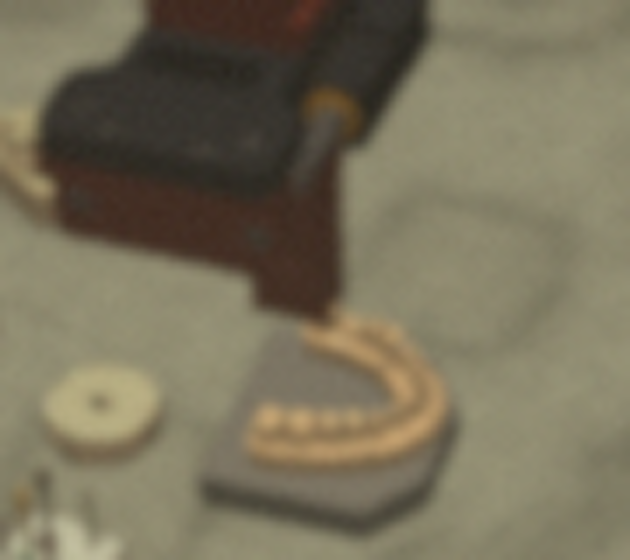

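The picture shows the fingertip at about (302,209), as computed, hanging clear above the model. Next I correct in xy and descend.

Call:
send_rows(
  rows="1 0.3 0.65 0 0; 1 0 0 -0.6 0; 1 0 0 -0.6 0; 1 0 0 -0.5 0; 1 0 0 -0.4 0; 1 0 0 -0.3 0; 1 0 0 0 0; 1 0 0 0 0",
)

```text
time: 3.48
tool_pos: [0.5034, 0.2696, 0.0724]
tool_rot: [3.142, 0.0, 0.269]
ft_force: [-0.1, -0.2, 0.4]
width: 0.002
grip_force: 0.0
```

Call:
send_rows(
  rows="1 -0.2 -0.1 0 0; 1 0 0 -0.3 0; 1 0 0 -0.3 0; 1 0 0 -0.3 0; 1 0 0 -0.2 0; 1 0 0 -0.1 0; 1 0 0 0 0; 1 0 0 0 0",
)

```text
time: 4.15
tool_pos: [0.5015, 0.2687, 0.0605]
tool_rot: [3.142, 0.0, 0.269]
ft_force: [0.3, 0.2, -1.1]
width: 0.003
grip_force: 0.0
```

Call:
send_rows(
  rows="1 0 0 -0.15 0; 1 0 0 -0.15 0; 1 0 0 -0.15 0; 1 0 0 -0.15 0; 1 0 0 -0.15 0; 1 0 0 0 0",
)

```text
time: 4.65
tool_pos: [0.5013, 0.2686, 0.0526]
tool_rot: [3.141, 0.001, 0.269]
ft_force: [-0.4, 0.4, -0.4]
width: 0.007
grip_force: 0.0
```

Call:
send_rows(
  rows="1 0 0 -0.15 0; 1 0 0 -0.15 0; 1 0 0 -0.1 0; 1 0 0 0 0",
)

```text
time: 4.98
tool_pos: [0.5016, 0.2688, 0.0494]
tool_rot: [-3.142, -0.0, 0.269]
ft_force: [-0.5, -0.5, 0.6]
width: 0.001
grip_force: 0.6
```

Call:
send_rows(
  rows="1 0 0 -0.1 0; 1 0 0 -0.1 0; 1 0 0 0 0",
)

```text
time: 5.23
tool_pos: [0.5017, 0.2688, 0.0473]
tool_rot: [-3.142, -0.0, 0.269]
ft_force: [-0.9, 0.4, 2.8]
width: 0.004
grip_force: 1.7
```

Call:
send_rows(
  rows="1 0 0 -0.1 0; 1 0 0 -0.1 0; 1 0 0 0 0",
)

```text
time: 5.48
tool_pos: [0.5016, 0.2688, 0.045]
tool_rot: [-3.141, -0.0, 0.269]
ft_force: [-0.9, 0.1, 2.2]
width: 0.002
grip_force: 1.5
```

Call:
send_rows(
  rows="1 0 0 -0.08 0; 1 0 0 0 0",
)

```text
time: 5.65
tool_pos: [0.5017, 0.2688, 0.0448]
tool_rot: [-3.141, -0.0, 0.269]
ft_force: [-2.2, -0.0, 6.3]
width: 0.009
grip_force: 2.7
```

Call:
send_rows(
  rows="1 0 0 -0.06 0; 1 0 0 0 0",
)

```text
time: 5.82
tool_pos: [0.5017, 0.2689, 0.0448]
tool_rot: [-3.141, -0.001, 0.269]
ft_force: [-2.3, -1.0, 7.6]
width: 0.007
grip_force: 3.9
```

Call:
send_rows(
  rows="1 0 0 -0.06 0; 1 0 0 0 0; 1 0 0 0 0",
)

```text
time: 6.07
tool_pos: [0.5018, 0.2689, 0.0447]
tool_rot: [-3.141, -0.001, 0.269]
ft_force: [-3.1, -1.8, 10.4]
width: 0.002
grip_force: 5.1
```

Whole section is seated at TCP z 0.0448. Next is the front section.

Call:
send_rows(
  rows="1 0 0 0.6 0; 1 0 0 1.0 0; 1 0 0 0.8 0; 1 -0.95 -1.1 0 0; 1 -0.95 -1.1 0 0; 1 -0.95 -1.1 0 0; 1 0 0 0 0; 1 0 0 0 0",
)

```text
time: 6.73
tool_pos: [0.4733, 0.2357, 0.0677]
tool_rot: [-3.141, -0.001, 0.268]
ft_force: [-0.3, -0.5, -0.6]
width: 0.004
grip_force: 0.0
```

```bash
python3 - <<'E'
from h import *
p=state()['tool_pos'];print(p,state()['ft_force'])
b=read_camera('side')[:,:,::-1][190:245,270:350]; c=read_camera('top')[:,:,::-1][175:230,250:330]
cv2.imwrite('pics/s2.png',np.hstack([cv2.resize(x,None,fx=5,fy=5,interpolation=2) for x in (b,c)]))
E
```

```text
[0.47328634 0.23568621 0.06767265] [-0.34627959 -0.53246807 -0.61670842]
```

View pics/s2.png

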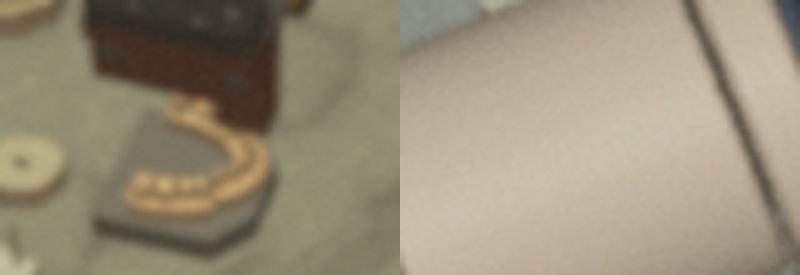

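The whole section now sits visibly lower (step at about (313,231)). The plate corner is still at about (289,234), so the model has not moved. Descending on the front section.

Call:
send_rows(
  rows="1 0 0 -0.2 0; 1 0 0 -0.2 0; 1 0 0 -0.2 0; 1 0 0 -0.2 0; 1 0 0 -0.15 0; 1 0 0 -0.15 0; 1 0 0 -0.15 0; 1 0 0 0 0",
)

```text
time: 7.5
tool_pos: [0.4729, 0.2357, 0.0542]
tool_rot: [3.142, 0.001, 0.269]
ft_force: [-0.5, 0.8, 0.2]
width: 0.003
grip_force: 0.0
```

Call:
send_rows(
  rows="1 0 0 -0.12 0; 1 0 0 -0.12 0; 1 0 0 -0.12 0; 1 0 0 0 0",
)

```text
time: 7.83
tool_pos: [0.4729, 0.2357, 0.0508]
tool_rot: [3.142, 0.0, 0.269]
ft_force: [-0.6, -0.4, 0.4]
width: 0.002
grip_force: 0.0
```

Call:
send_rows(
  rows="1 0 0 -0.12 0; 1 0 0 -0.12 0; 1 0 0 -0.12 0; 1 0 0 0 0",
)

```text
time: 8.17
tool_pos: [0.4732, 0.2358, 0.0477]
tool_rot: [-3.142, -0.0, 0.269]
ft_force: [-1.3, -0.2, 3.4]
width: 0.002
grip_force: 1.5
```

Call:
send_rows(
  rows="1 0 0 -0.1 0; 1 0 0 -0.1 0; 1 0 0 0 0",
)

```text
time: 8.42
tool_pos: [0.4732, 0.2358, 0.0455]
tool_rot: [-3.142, -0.0, 0.269]
ft_force: [-1.3, -0.7, 3.6]
width: 0.003
grip_force: 1.7
```

Call:
send_rows(
  rows="1 0 0 -0.1 0; 1 0 0 -0.06 0; 1 0 0 0 0",
)

```text
time: 8.67
tool_pos: [0.4732, 0.2358, 0.045]
tool_rot: [-3.141, -0.001, 0.269]
ft_force: [-3.3, -1.7, 8.3]
width: 0.001
grip_force: 4.5
```

Call:
send_rows(
  rows="1 0 0 -0.06 0; 1 0 0 0 0; 1 0 0 0 0",
)

```text
time: 8.92
tool_pos: [0.4733, 0.2358, 0.0449]
tool_rot: [-3.141, -0.001, 0.269]
ft_force: [-4.6, -2.3, 10.8]
width: 0.004
grip_force: 5.7
```

Front section is seated. Next is the molar behind the stump, aimed about 3.5 mm further back to stay clear of the stump.

Call:
send_rows(
  rows="1 0 0 0.6 0; 1 0 0 1.0 0; 1 0 0 0.9 0; 1 1.7 -0.5 0 0; 1 1.6 -0.5 0 0; 1 1.6 -0.5 0 0; 1 0 0 0 0; 1 0 0 0 0",
)

```text
time: 9.58
tool_pos: [0.5222, 0.2205, 0.0683]
tool_rot: [-3.141, 0.0, 0.268]
ft_force: [-0.0, -0.3, 0.5]
width: 0.003
grip_force: 0.0
```

```bash
python3 - <<'E'
from h import *
p=state()['tool_pos'];print(p,state()['ft_force'],proj('side',[p[0],p[1],p[2]-.014]),proj('side',[.519,.22,.036]))
b=read_camera('side')[:,:,::-1][180:245,270:350]
cv2.imwrite('pics/s3.png',cv2.resize(b,None,fx=8,fy=8,interpolation=2))
E
```

```text
[0.52223178 0.22054334 0.06830808] [-0.03696749 -0.29261922  0.45540431] [304.70741186 201.93062799] [306.23564797 208.61374334]
```

View pics/s3.png

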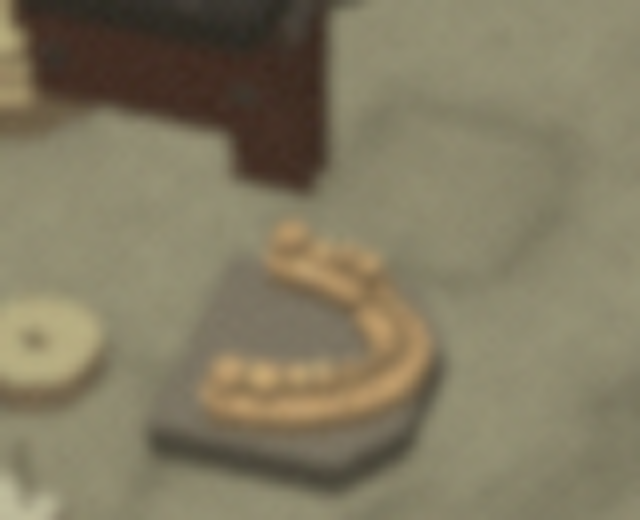

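Only the stump section still stands up. Its rear molar is at (306,209), the computed spot, and the fingertip is right above it, clear of the stump.

Call:
send_rows(
  rows="1 0 0 -0.2 0; 1 0 0 -0.2 0; 1 0 0 -0.2 0; 1 0 0 -0.2 0; 1 0 0 -0.15 0; 1 0 0 -0.15 0; 1 0 0 -0.15 0; 1 0 0 0 0",
)

```text
time: 10.3
tool_pos: [0.5218, 0.2207, 0.0553]
tool_rot: [3.142, 0.001, 0.269]
ft_force: [-0.0, -0.3, -0.9]
width: 0.002
grip_force: 0.0
```

Call:
send_rows(
  rows="1 0 0 -0.12 0; 1 0 0 -0.12 0; 1 0 0 -0.12 0; 1 0 0 0 0",
)

```text
time: 10.63
tool_pos: [0.5219, 0.2206, 0.0518]
tool_rot: [3.142, 0.0, 0.269]
ft_force: [0.1, -0.2, -0.6]
width: 0.003
grip_force: 0.0
```

Call:
send_rows(
  rows="1 0 0 -0.12 0; 1 0 0 -0.12 0; 1 0 0 -0.1 0; 1 0 0 0 0",
)

```text
time: 10.97
tool_pos: [0.5222, 0.2208, 0.0491]
tool_rot: [-3.142, -0.001, 0.269]
ft_force: [-0.1, -0.0, 3.2]
width: 0.005
grip_force: 1.4
```

Call:
send_rows(
  rows="1 0 0 -0.1 0; 1 0 0 -0.1 0; 1 0 0 -0.1 0; 1 0 0 0 0",
)

```text
time: 11.3
tool_pos: [0.5222, 0.2207, 0.0456]
tool_rot: [3.142, -0.0, 0.269]
ft_force: [-0.6, -0.0, 3.2]
width: 0.009
grip_force: 1.5
```

Call:
send_rows(
  rows="1 0 0 -0.1 0; 1 0 0 -0.06 0; 1 0 0 0 0",
)

```text
time: 11.55
tool_pos: [0.5223, 0.2208, 0.0447]
tool_rot: [-3.142, -0.001, 0.269]
ft_force: [-1.8, -1.3, 6.4]
width: -0.0
grip_force: 3.0
```

Call:
send_rows(
  rows="1 0 0 -0.06 0; 1 0 0 -0.04 0; 1 0 0 0 0",
)

```text
time: 11.8
tool_pos: [0.5224, 0.2208, 0.0446]
tool_rot: [3.142, -0.001, 0.269]
ft_force: [-3.7, -1.8, 10.8]
width: 0.005
grip_force: 4.9
```

Call:
send_rows(
  rows="1 0 0 0.6 0; 1 0 0 1.0 0; 1 0 0 1.5 0; 1 0 0 2 0; 1 0 0 2 0; 1 0 0 2 0; 1 0 0 0 0; 1 0 0 0 0",
)

```text
time: 12.47
tool_pos: [0.5227, 0.221, 0.1351]
tool_rot: [-3.141, -0.002, 0.269]
ft_force: [0.7, 0.5, -0.8]
width: 0.005
grip_force: 0.0
```

```bash
python3 - <<'E'
from h import *
print(state()['ft_force'],state()['tool_pos'])
b=read_camera('side')[:,:,::-1][180:245,270:350]
cv2.imwrite('pics/s4.png',cv2.resize(b,None,fx=8,fy=8,interpolation=2))
E
```

```text
[ 0.68367213  0.53916948 -0.75998268] [0.52266095 0.22100035 0.13511396]
```

View pics/s4.png

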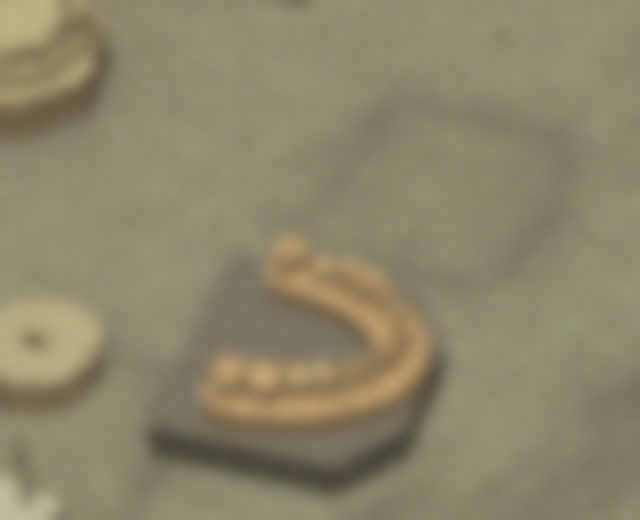

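All three sections are level, the model has not moved, and the arm is clear.

```bash
python3 -c "from rig import *; print(finish_job())"
```

```text
the job is handed in; nothing more can be done
None
```

I pressed the three sections home in order (whole side, front, stump side) at about 10–11 N each without moving the model, and handed the job in; no verdict came back.

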